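# Rehang the lift-off cupboard door

### The arm

A 6-joint arm with a two-finger parallel gripper is mounted at the origin on a cart in front of the work surface, level with it; the furniture and walls round the work are solid. World frame = base frame: x ahead of the robot, y to its left, z up, the work surface at z = 0. Lengths are in m, angles in degrees, forces in N, time in s.
With the tool pointing down it reaches from about 0.3 to 0.75 m from the base axis. Payload 8.5 kg.
Tool frame: the origin (TCP) lies midway between the tips of the shut fingers; the grasp point (between the pads) lies manip.pinch_z behind it (manip.pinch_z is the distance from the TCP to the grasp point, in m); z points along the fingers, y is the line along which they close (so a half turn about z gives the same grasp; the last joint's range is limited). The gripper opens to 85 mm and grips with 20 to 120 N. Pads are 22 mm wide; open, the fingers measure 114 mm over their backs; the gripper's body (76 mm by 85 mm) begins 54 mm behind the grasp point. The pads swing forward as they close: fully open they stand 13 mm farther back than shut.
Start: joints at [-84.013, 21.807, 74.336, -0, 83.858, -12.336], TCP at [0.173, -0.522, 0.192] pointing down, gripper open.
Joint ranges: [-178.18, 178.18], [-50.72, 133.34], [12.68, 142.11], [-81.47, 261.47], [9.98, 163.14], [-165.26, 165.26]. Speed limits (degrees/s): [136.94, 136.94, 180, 180, 180, 180].

### API

Orientations are given as a 3x3 rotation matrix whose columns are the frame's x, y, z axes.
In Python, from bench import telemetry, camera, ticket, manip gives the robot as it stands. The module is installed in compiled form; this text tells all that it offers.
- The arm moves only by the shell command python3 -m creep 'ROWS'. ROWS is JSON, a list of rows, each a list of 3 entries, a list of its own where there are three numbers: the finger opening in cm, from 0 to 8.54, then the shift along the world's x, y, z in cm, then the turn, a rotation vector about the world's x, y, z in rad. In form: [[grip, [x, y, z], [wx, wy, wz]], ...]. A call has 1 to 12 rows; each row shifts and turns the commanded pose from where the row before left it; what a row does not reach is not made up. A row lasts 1/12 s, in which the tool goes at most 41.7 mm and 7.16 degrees, less where a joint would pass 70% of its speed; a pose out of reach is approached as far as the arm can. A call is refused whole if a number of a shift passes 4.17 or a number of a turn 0.125, either way. A call with a gripper value outside its range is refused whole. The fingers move at their own pace and stop on an object; the grip force is fixed at half the most. Time passes only in rows, so rows that do not move let the fingers close. It gives the time, the measured TCP pose, the force, the opening and the grip force at its end, in the units of the state.
- telemetry.state(): the state, without advancing time (a new reading comes with each control period).
- camera(name): name is "side" or "top" or "wrist"; returns a dict with "frame" (400x640x3 uint8, red, green, blue), "K" (3x3 intrinsics, pixels), "R" (3x3) and "t" (3): a world point X has camera coordinates R X + t. Camera axes: x right, y down, z forward; pixel columns grow to the right and rows downward; lengths in m; the calibration is good to about 2 mm. A picture is of the moment at which its call begins. There is no depth.
- ticket.finish_job(): hands the job in; it is judged then, once.
The state is a dict: "time": time; "qpos": joint angles; "joint_vel": joint speeds; "effort": joint torques, N m; "eef_pos": TCP position; "eef_rot": TCP orientation; "wrist_force": force on the tool from outside, world axes, zero at the start; "wrist_torque": the same for the moment, N m; "opening": opening from 0.0 (shut) to 1.0 (fully open); "gripper_force": force on a finger pad.
Only numpy, scipy, OpenCV 4.12 (cv2) and the standard library are available. Lean on these libraries where they do the work, as an engineer would, in place of code of your own. Each camera call takes 0.05 s, during which the arm holds its last target. There are 200 camera calls.

### The job

The little green door with the coloured glass has dried in its sloping rack: lift it out and, holding it stood open in front of the cupboard, lower it, still in your grip, until both of its hinge knuckles sit right down on the cupboard's two upright hinge pins, then let go. After that swing the door fully shut, and last turn the brass hook catch on the cupboard roof all the way round over the door. Do not knock over or shift the jar, the dropper bottle or the solder spool that stand about.

Things in the scene. Friction and masses are not known exactly. Their poses are not given: they have to be found in the camera images.
- cupboard: Fixed wooden cupboard, 110 deep (x) x 160 wide (y) x 155 high (z) mm, open front facing its own -x. Origin: centre of its underside, on the worktop. Front plane at own x = -55. At the left (own +y) end of the front two hinge brackets (13 wide, 10 high, 21 mm out) each carry an upright pin. The shut door lies flat before the front, outer face at own x = -75, top edge 5 mm below the roof
- pin_low (a point): Centre of the foot of the lower steel hinge pin, at own (-68, 76, 28) mm of the cupboard, on top of its bracket, where the knuckle comes to rest. The pin points straight up, 8 mm diameter, 18 mm high, its last 6 mm tapering. Axes as the cupboard's
- pin_high (a point): Centre of the foot of the upper hinge pin, 90 mm straight above the lower one, same pin. Its bracket is in the way of the lower knuckle from far above: bring the door in from the front with its knuckles 20 to 50 mm above their seats, then lower it. Axes as the cupboard's
- strike (a point): Point of the cupboard's front where the middle of the door's free edge (point door_edge) comes to lie when the door is fully shut (rear of door 6 mm before the front plane): 153 mm from the pins along the cupboard's own -y. Axes as the cupboard's
- door_centre (a point): Centre of the loose door, 140 wide (own y) x 140 high (own z) x 14 mm thick (own x), 0.2 to 0.4 kg, green frame, coloured panes. Own z points to its top edge, own -x is the outer face (to the robot in the rack), own +y the hinge edge. Shut on the cupboard its axes are the cupboard's. Grip the 40 mm high plain top rail across the thickness, mid-edge; in the rack 40 mm below the edge is free on both faces
- knuckle_low (a point): Centre of the lower mouth of the door's lower hinge knuckle: upright black tube, 18 outside, 11 mm bore, 22 mm long, open at both ends. It lies at (0, +83, -52) mm from door_centre in the door's axes. Axes as the door's
- knuckle_high (a point): The same for the upper knuckle, at (0, +83, +38) mm from door_centre. Axes as the door's
- door_edge (a point): Middle of the door's free edge, at (0, -70, 0) mm from door_centre. Axes as the door's. A small brass knob stands 20 mm out of the outer face 11 mm from this edge, 8 mm below mid-height
- door: The door as a whole; origin at the centre of its lower edge, 70 mm below door_centre along own z
- rack: Fixed sloping wooden rack. The door leans in it 30 degrees from upright, top toward the robot, its lower edge on a ledge between a low lip (14 mm) behind and two slats (14 wide, 64 mm apart) in front that end 40 mm below its top edge. It lifts out along its own slope. Origin: on the worktop; the base (120 x 150 x 12 mm) is centred 10 mm beyond it along own +x
- catch (a joint): Brass hook catch on the cupboard roof, turning about an upright axis: 0 = arm straight out over the front, its hook before the shut door's top edge (a stop); 1.1 to 1.55 rad = swung aside past the cupboard's right (own -y) side. Seen from above it closes clockwise. Needs about 1 N at the knob and stays where it is left
- catch_knob (a point): Middle of the exposed upright black knob on the catch arm: 14 mm diameter, 40 mm tall, from 5 to 45 mm above the underside of the arm; at 36 mm from the catch pivot. Its own -x points along the arm away from the pivot
- catch_pivot (a point): Point on the catch's upright turning axis, level with the middle of the knob. Axes as the cupboard's
- pin_jar: Bystander: small glass jar with a dark lid and green label, 44 mm across, 105 high; origin centre of its underside
- flux_bottle: Bystander: small amber dropper bottle, 34 mm across, 102 high; origin centre of its underside
- solder_spool: Bystander: red solder spool, 60 x 72 mm, 46 high; origin centre of its underside

How it is judged (in metres and radians):
On the way, in this order (a step that is already met when the one before it is completed fails the run):
1. the door is lifted clear of the rack (contact force between door and rack below 0.05 N and distance of door_centre from where it was at the start of the episode above 0.05 m and contact force between door and the fingers above 1 N), for 0.1 s.
2. both knuckles are at least 6 mm down on their pins while the door is still held, standing open (horizontal distance between knuckle_low and pin_low below 0.005 m and z of knuckle_low in the frame of pin_low below 0.012 m and horizontal distance between knuckle_high and pin_high below 0.005 m and z of knuckle_high in the frame of pin_high below 0.012 m and horizontal distance between door_edge and strike above 0.05 m and contact force between door and the fingers above 1 N), for 0.05 s.
3. both knuckles sit down on their brackets and the door is let go, still open (horizontal distance between knuckle_low and pin_low below 0.005 m and z of knuckle_low in the frame of pin_low below 0.005 m and horizontal distance between knuckle_high and pin_high below 0.005 m and z of knuckle_high in the frame of pin_high below 0.005 m and horizontal distance between door_edge and strike above 0.05 m and contact force between door and the fingers below 0.1 N), for 0.2 s.
4. the door is swung shut (horizontal distance between knuckle_low and pin_low below 0.005 m and z of knuckle_low in the frame of pin_low below 0.005 m and horizontal distance between knuckle_high and pin_high below 0.005 m and z of knuckle_high in the frame of pin_high below 0.005 m and horizontal distance between door_edge and strike below 0.012 m), for 0.1 s.
5. the catch is turned over the door (horizontal distance between door_edge and strike below 0.012 m and value of joint catch below 0.15 rad), for 0.1 s.
At the end, for the whole second after the job is handed in: Both knuckles are centred on their pins within 5 mm and within 5 mm of their seats, the door's free edge is within 12 mm of fully shut, the catch is within 0.15 rad of its closed stop, the door is at rest and untouched, and the three bystanders are within 30 mm of where they stood and upright (all of step 5 and horizontal distance between knuckle_low and pin_low below 0.005 m and z of knuckle_low in the frame of pin_low below 0.005 m and horizontal distance between knuckle_high and pin_high below 0.005 m and z of knuckle_high in the frame of pin_high below 0.005 m and linear speed of door below 0.02 m/s and contact force between door and the fingers below 0.1 N).
It fails at once if the pin jar is shifted by more than 30 mm or tipped (distance of pin_jar from where it was at the start of the episode above 0.03 m or angle between pin_jar's own z axis and vertical above 0.3 rad).
It fails at once if the flux bottle is shifted by more than 30 mm or tipped (distance of flux_bottle from where it was at the start of the episode above 0.03 m or angle between flux_bottle's own z axis and vertical above 0.3 rad).
It fails at once if the solder spool is shifted by more than 30 mm or tipped (distance of solder_spool from where it was at the start of the episode above 0.03 m or angle between solder_spool's own z axis and vertical above 0.3 rad).
It also fails if it takes over 72 s, if anything falls off the work surface, if the arm or the gripper's body presses on something with over 40 N, if the wrist force passes 120 N, or if a joint passes its speed limit or range.

## Working session

There is one attempt and no reset: what is moved stays moved. The work goes in short steps, Python scripts to look and compute and a shell command to move; the robot and the scene stay as the last step left them, time stands still between calls to the robot, and variables do not carry over. Pictures are saved under pics/ and viewed, at most 10 in all, crops included, and the job is handed in when it is done.

```bash
mkdir -p pics
cat > h.py <<'E'
import numpy as np, cv2
from bench import telemetry, camera, ticket, manip
def snap(n,f):
    c=camera(n); cv2.imwrite('pics/'+f,cv2.cvtColor(c['frame'],cv2.COLOR_RGB2BGR))
    np.savez('pics/'+f[:-4]+'.npz',**{k:np.array(c[k]) for k in('frame','K','R','t')}); return c
def ld(f): return dict(np.load('pics/'+f+'.npz'))
def ray(c,u,v):
    o=-c['R'].T@c['t']; d=c['R'].T@np.linalg.solve(c['K'],[u,v,1.]); return o,d/np.linalg.norm(d)
def onz(c,u,v,z):
    o,d=ray(c,u,v); return o+d*(z-o[2])/d[2]
def tri(ca,pa,cb,pb):
    o1,d1=ray(ca,*pa);o2,d2=ray(cb,*pb)
    s=np.linalg.lstsq(np.c_[d1,-d2],o2-o1,rcond=None)[0]
    a=o1+s[0]*d1;b=o2+s[1]*d2; return (a+b)/2,np.linalg.norm(a-b)
def proj(c,X):
    p=c['K']@(c['R']@np.asarray(X,float)+c['t']); return p[:2]/p[2]
E
python3 - <<'E'
from h import *
for n in('side','top','wrist'):
    c=snap(n,n+'0.png'); print(n,c['K'][0,0],(-c['R'].T@c['t']).round(3),c['R'][2].round(2))
s=telemetry.state(); print(s['time'],manip.pinch_z,s['eef_rot'],s['wrist_force'])
E
```

```text
side 424.3764422977362 [0.271 1.041 0.743] [ 0.23 -0.85 -0.47]
top 424.75226232638715 [ 0.43  -0.037  1.445] [ 0.12  0.   -0.99]
wrist 287.5834058545414 [ 0.235 -0.502  0.372] [-0.25 -0.08 -0.97]
0.15 0.0187 [[ 9.49278964e-01  3.14435097e-01 -1.34515849e-04]
 [ 3.14435055e-01 -9.49278377e-01  1.07656023e-03]
 [ 2.10815334e-04 -1.06425248e-03 -9.99999411e-01]] [-0.14739999 -0.04508345  0.46105017]
```

View pics/side0.png

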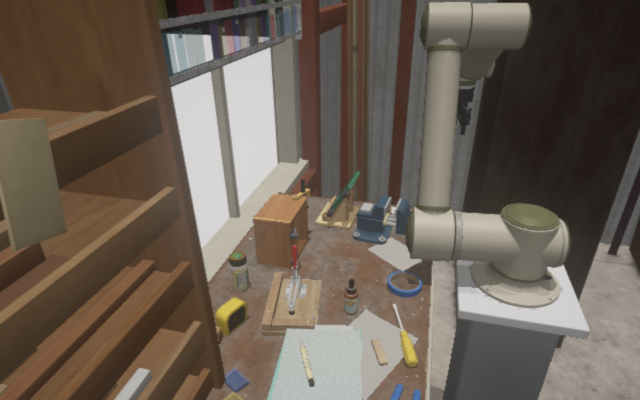

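View pics/top0.png

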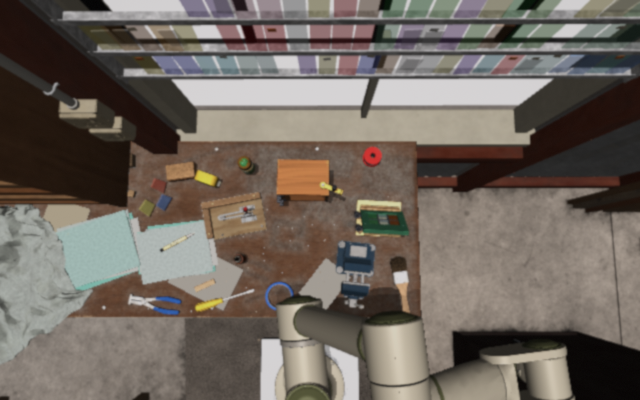

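The side view shows the cupboard at about (283,228) and the door in its rack at (343,200). In the top view the cupboard is at (303,178), the catch at (330,187), the door at (382,221), the jar at (245,165), the bottle at (238,258) and the spool at (372,156). I need enlarged crops.

Run:
```python
from h import *
a=ld('top0')['frame'][140:250,265:425]; b=ld('side0')['frame'][160:275,240:400]
a=cv2.resize(a,None,fx=5,fy=5,interpolation=cv2.INTER_CUBIC)
b=cv2.resize(b,None,fx=5,fy=5,interpolation=cv2.INTER_CUBIC)
cv2.imwrite('pics/ca.png',a[:,:,::-1]);cv2.imwrite('pics/cb.png',b[:,:,::-1])
```

```text
(no output)
```

View pics/ca.png

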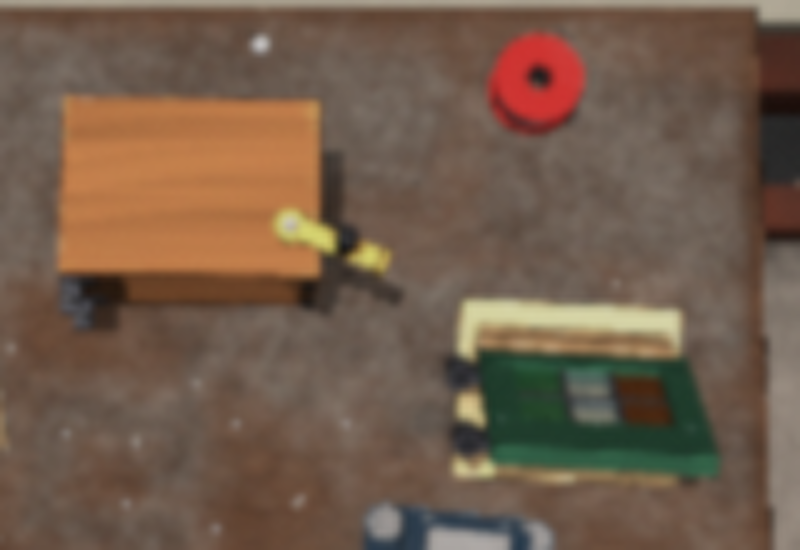

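View pics/cb.png

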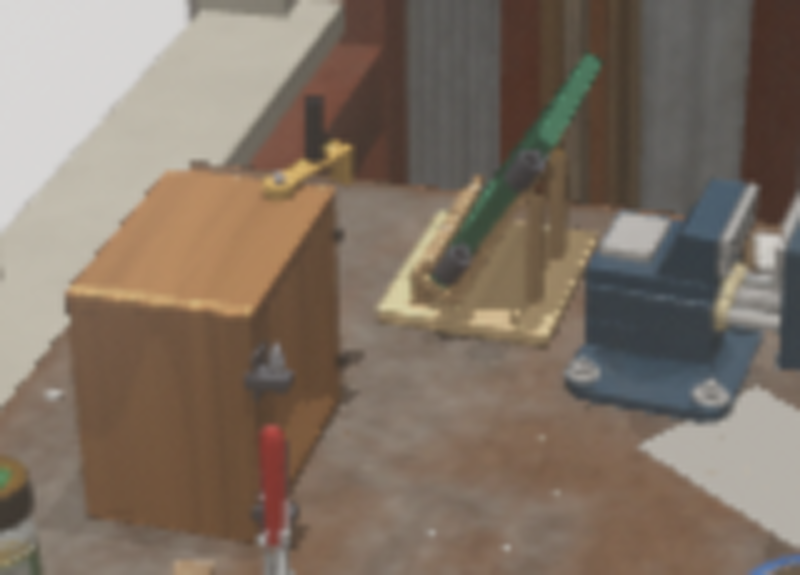

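Top crop (5x, offset 265,140):
- The roof corners are (64,97), (320,101), (320,277) and (59,271).
- The catch pivot is at (289,222) and the knob at (347,237).
- The door's top edge runs (490,465) to (718,470), with knuckles at (468,437) and (462,372).

Side crop (5x, offset 240,160):
- The knuckles are at (530,162) and (452,258).
- The door's top corner is at (590,60) and the pin tip at about (275,345).

Run:
```python
from h import *
T=ld('top0');S=ld('side0')
t=lambda x,y:(265+x/5-.4,140+y/5-.4); s=lambda x,y:(240+x/5-.4,160+y/5-.4)
c=[onz(T,*t(*p),.155) for p in((64,97),(320,101),(320,277),(59,271))]
for p in c: print('roof',p.round(4))
print('ctr',np.mean(c,0).round(4))
for k,a,b in(('pivot',(289,222),(278,182)),('knobtop',(347,237),(315,97)),('khigh',(468,437),(530,162)),('klow',(462,372),(452,258)),('roofBL',(59,271),(254,315)),('roofBR',(320,277),(334,188)),('roofTL',(64,97),(70,293)),('doorTopL',(490,462),(592,65)),('pinhi',(80,285),(275,345))):
    P,e=tri(T,t(*a),S,s(*b)); print(k,P.round(4),round(e,4))
for k,p,z in(('knob',(347,235),.19),('TL',(490,465),.15),('TR',(718,470),.15),('spool',(540,78),.046)): print(k,onz(T,*t(*p),z).round(4))
for k,p,z in(('jar',(245,163),.105),('bottle',(238,258),.1),('viseL',(345,243),.06)): print(k,onz(T,*p,z).round(4))
```

```text
roof [0.7196 0.0949 0.155 ]
roof [ 0.7169 -0.0637  0.155 ]
roof [ 0.6069 -0.0634  0.155 ]
roof [0.6107 0.0967 0.155 ]
ctr [0.6635 0.0161 0.155 ]
pivot [ 0.6384 -0.0447  0.1641] 0.0024
knobtop [ 0.6231 -0.0784  0.2069] 0.0011
khigh [ 0.5071 -0.1548  0.1393] 0.0056
klow [ 0.5567 -0.158   0.0609] 0.0008
roofBL [0.6088 0.0961 0.1558] 0.0037
roofBR [ 0.6074 -0.0633  0.1542] 0.0006
roofTL [0.7178 0.0943 0.1543] 0.004
doorTopL [ 0.4795 -0.1626  0.2068] 0.0236
pinhi [0.6024 0.0852 0.1312] 0.0058
knob [ 0.6275 -0.0789  0.19  ]
TL [ 0.4922 -0.1665  0.15  ]
TR [ 0.4891 -0.305   0.15  ]
spool [ 0.7568 -0.2138  0.046 ]
jar [0.7178 0.2041 0.105 ]
bottle [0.415  0.2205 0.1   ]
viseL [ 0.4628 -0.1181  0.06  ]
```

```bash
python3 -m creep '[[8.5,[0,0,3],[0,0,0.1]],[8.5,[2,2,3],[0,0,0.12]],[8.5,[2.4,2.4,3],[0,0,0.12]],[8.5,[2.4,2.4,1],[0,0,0.12]],[8.5,[2.4,2.4,0],[0,0,0.12]],[8.5,[2.4,2.4,0],[0,0,0.12]],[8.5,[2.4,2.4,0],[0,0,0.12]],[8.5,[2.4,2.4,0],[0,0,0.12]],[8.5,[2.4,2.4,0],[0,0,0.12]],[8.5,[2.4,2.4,0],[0,0,0.12]],[8.5,[2.4,2.4,0],[0,0,0.053]],[8.5,[2.0,2.4,0],[0,0,0]]]'
python3 -m creep '[[6,[0,0,0],[0,-0.12,0]],[6,[0,0,0],[0,-0.12,0]],[6,[0,0,0],[0,-0.12,0]],[6,[0,0,0],[0,-0.12,0]],[6,[0,0,0],[0,-0.04,0]],[6,[0,0,0],[0,0,0]]]'
python3 - <<'E'
from h import *
c=snap('wrist','w1.png'); print(telemetry.state()['qpos'],(-c['R'].T@c['t']).round(3))
E
```

```text
time: 1.15
eef_pos: [0.4281, -0.2625, 0.2893]
eef_rot: [[0.015, 1.0, -0.0], [1.0, -0.015, 0.0], [0.0, -0.0, -1.0]]
wrist_force: [1.0, 0.4, -0.1]
opening: 0.988
gripper_force: 0.0
time: 1.65
eef_pos: [0.4255, -0.2637, 0.2888]
eef_rot: [[0.018, 0.867, 0.497], [1.0, -0.021, 0.0], [0.01, 0.497, -0.868]]
wrist_force: [0.0, -0.4, 0.3]
opening: 0.699
gripper_force: 0.0
[-61.24092445   2.15570313  90.58683634  26.90798704  73.72960403
 -64.64888908] [ 0.336 -0.198  0.446]
```

View pics/w1.png

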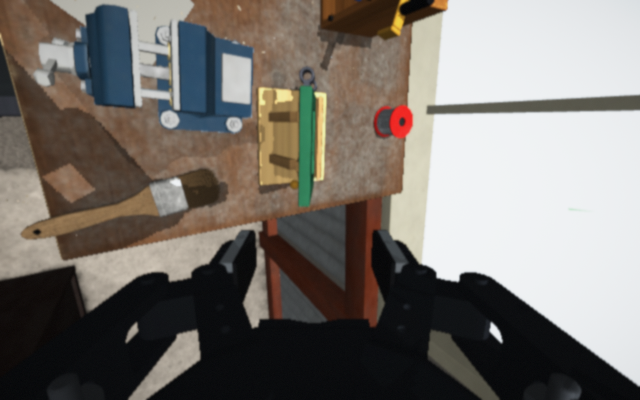

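The wrist view looks along the door's slope. The green strip, columns 300–313 and rows 85–205, is its top edge; the knuckle is at (307,76). I'll segment it and triangulate with the top view.

Run:
```python
from h import *
W=ld('w1');T=ld('top0')
def m(c,x0,x1,y0,y1):
    f=c['frame'].astype(int); g=(f[...,1]>f[...,0]*1.25)&(f[...,1]>f[...,2]*1.15)&(f[...,1]>50)
    k=np.zeros_like(g);k[y0:y1,x0:x1]=1; return (g&k).astype(np.uint8)
for c,b,rows in((W,(280,330,70,220),range(80,212,6)),(T,(350,415,200,245),range(206,240,1))):
    g=m(c,*b); print(cv2.approxPolyDP(max(cv2.findContours(g,0,2)[0],key=cv2.contourArea),2,True)[:,0].tolist())
    for r in rows:
        q=np.where(g[r])[0]
        if len(q): print(r,q.min(),q.max(),[int(W['frame'][r,k,1]) for k in range(q.min()-1,q.max()+2)] if c is W else '')
```

```text
[[303, 85], [299, 89], [298, 203], [307, 206], [312, 188], [315, 115], [312, 88]]
86 300 311 [97, 104, 112, 116, 116, 116, 115, 114, 114, 112, 110, 111, 112, 108]
92 300 313 [94, 106, 122, 128, 129, 130, 130, 131, 132, 132, 132, 134, 123, 98, 93, 133]
98 300 314 [92, 111, 126, 131, 133, 133, 133, 133, 133, 133, 134, 132, 121, 95, 78, 77, 92]
104 299 314 [93, 87, 110, 126, 131, 132, 133, 133, 133, 133, 133, 133, 129, 112, 86, 75, 73, 80]
110 299 314 [89, 88, 113, 127, 130, 132, 132, 133, 133, 133, 133, 134, 125, 106, 84, 76, 75, 82]
116 299 314 [93, 93, 115, 130, 131, 132, 132, 133, 134, 135, 135, 134, 125, 104, 98, 117, 116, 97]
122 299 314 [92, 98, 118, 128, 131, 131, 131, 133, 134, 134, 135, 134, 121, 97, 101, 124, 126, 104]
128 299 314 [100, 100, 119, 130, 130, 132, 131, 132, 132, 132, 133, 131, 119, 96, 101, 123, 122, 100]
134 299 314 [104, 103, 121, 130, 130, 131, 131, 132, 134, 134, 136, 136, 125, 100, 102, 118, 114, 98]
140 299 314 [105, 103, 122, 130, 130, 130, 131, 132, 133, 132, 134, 132, 124, 103, 105, 116, 109, 98]
146 299 314 [106, 106, 119, 126, 129, 129, 131, 131, 130,
[... 583 characters left out ...]
32, 131, 121, 91, 72, 75, 96]
188 299 312 [97, 113, 125, 125, 127, 128, 128, 129, 130, 131, 131, 121, 97, 81, 90, 111]
194 298 310 [102, 100, 114, 125, 126, 127, 128, 129, 129, 131, 131, 128, 115, 92, 94]
200 299 309 [100, 119, 127, 128, 128, 130, 130, 131, 133, 132, 125, 112, 105]
206 301 307 [114, 112, 108, 108, 108, 107, 106, 107, 109]
[[361, 211], [364, 232], [408, 233], [401, 212]]
211 361 377 
212 361 401 
213 361 401 
214 361 402 
215 361 402 
216 361 403 
217 362 403 
218 362 403 
219 362 404 
220 362 404 
221 363 404 
222 363 405 
223 363 405 
224 363 405 
225 363 406 
226 363 406 
227 363 406 
228 363 407 
229 363 407 
230 363 407 
231 363 408 
232 364 408 
233 382 408 
234 399 407
```

Run:
```python
from h import *
W=ld('w1');T=ld('top0')
a,e1=tri(T,(363.3,233.3),W,(299.8,85.7)); b,e2=tri(T,(408.3,235),W,(298.7,206)); print(a,e1,b,e2,np.linalg.norm(a-b))
# length-based depth along wrist rays
o,d1=ray(W,305.8,85.7);_,d2=ray(W,304.2,206)
y=(a-b);y/=np.linalg.norm(y)
s=.14/np.linalg.norm(d1/(W['R'][2]@d1)-d2/(W['R'][2]@d2)); print('depth',s)
A=o+d1/(W['R'][2]@d1)*s;B=o+d2/(W['R'][2]@d2)*s;M=(A+B)/2
print(A,B,M,np.degrees(np.arctan2(-(A-B)[0],(A-B)[1])),(A-B)[2])
st=telemetry.state();p=np.array(st['eef_pos']);R=np.array(st['eef_rot'])
print('tool-frame of top mid',R.T@(M-p), 'edge dir in tool',R.T@(A-B)/.14)
print('proj top',proj(T,M+np.array([-.866,0,-.5])*.007),proj(T,A),proj(T,B))
```

```text
[ 0.48957358 -0.1676113   0.14910099] 0.002451989031483952 [ 0.48536877 -0.30594816  0.1430669 ] 0.001475264138031338 0.13853223333758863
depth 0.33464768332070666
[ 0.50517282 -0.16455272  0.13301751] [ 0.48309775 -0.29965044  0.16236541] [ 0.49413529 -0.23210158  0.14769146] -9.280161206162628 -0.02934789428020601
tool-frame of top mid [ 0.03188831 -0.01180098  0.156687  ] edge dir in tool [0.96555546 0.01375075 0.25983375]
proj top [383.90781939 234.02819657] [361.35241401 228.63765802] [407.30639655 235.41382676]
```

```bash
python3 -m creep '[[6,[0.6,1.35,-1.2],[0,0,-0.01]],[6,[1.1,1.35,-2.4],[0,0,0]],[6,[1.1,0,-2.4],[0,0,0]],[6,[1.1,0,-2.4],[0,0,0]],[6,[1.1,0,-2.6],[0,0,0]],[6,[0,0,0],[0,0,0]],[6,[0,0,0],[0,0,0]]]'
python3 - <<'E'
from h import *
c=snap('wrist','w2.png')
E
```

```text
time: 2.28
eef_pos: [0.4775, -0.2365, 0.179]
eef_rot: [[0.023, 0.869, 0.495], [1.0, -0.026, -0.002], [0.011, 0.495, -0.869]]
wrist_force: [0.0, 0.4, 0.7]
opening: 0.702
gripper_force: 0.0
```

View pics/w2.png

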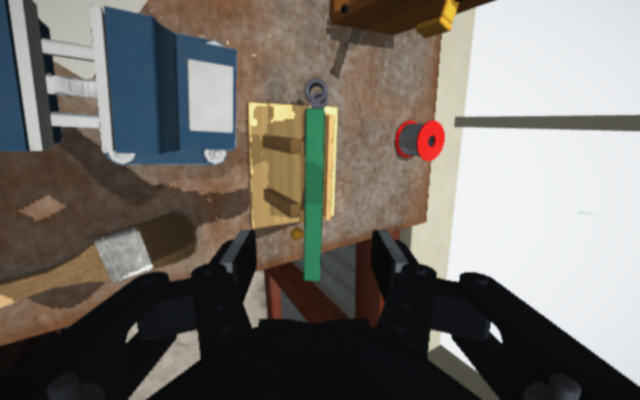

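The view is centred: the door strip is at columns 305–323, mid 313.5, and the jaws are centred at about column 314. Next I advance along the slope and close.

```bash
python3 -m creep '[[6,[0.8,0,-1.4],[0,0,0]],[6,[0.8,0,-1.4],[0,0,0]],[6,[0.8,0,-1.4],[0,0,0]],[6,[0.9,0,-1.55],[0,0,0]],[6,[0,0,0],[0,0,0]],[0,[0,0,0],[0,0,0]],[0,[0,0,0],[0,0,0]],[0,[0,0,0],[0,0,0]],[0,[0,0,0],[0,0,0]],[0,[0,0,0],[0,0,0]],[0,[0,0,0],[0,0,0]],[0,[0,0,0],[0,0,0]]]'
```

```text
time: 3.33
eef_pos: [0.5099, -0.2371, 0.1222]
eef_rot: [[0.026, 0.867, 0.497], [1.0, -0.027, -0.005], [0.009, 0.497, -0.868]]
wrist_force: [0.0, -0.2, 0.5]
opening: 0.001
gripper_force: 0.0
```

Run:
```python
from h import *
a=snap('wrist','w3.png')['frame']; b=snap('side','s3.png')['frame'][150:250,270:430]
im=np.hstack([cv2.resize(a[60:360,180:460],(470,504)),cv2.resize(b,(320,200)).repeat(1,0) if 0 else cv2.copyMakeBorder(cv2.resize(b,(320,200)),0,304,0,0,0)])
cv2.imwrite('pics/m3.png',im[:,:,::-1])
```

```text
(no output)
```

View pics/m3.png

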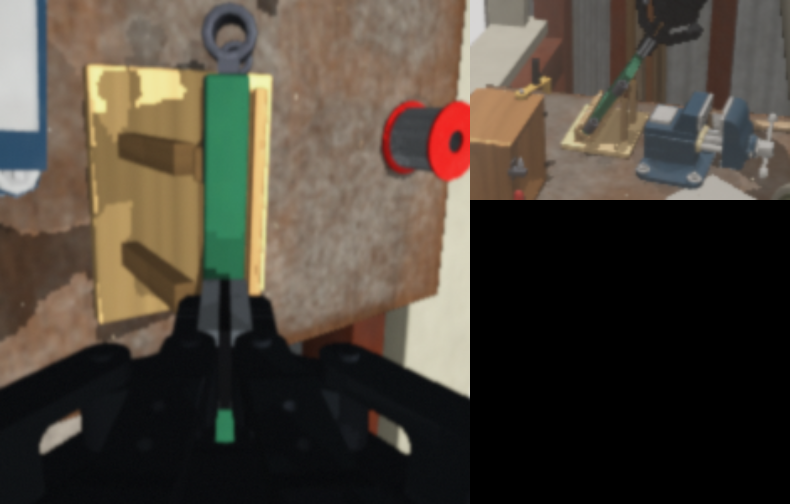

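Run:
```python
from h import *
A=ld('w2');B=ld('w3');T=ld('top0');W=ld('w1')
for c in(W,A,B):
    f=c['frame'].astype(int); g=((f[...,1]>f[...,0]*1.4)&(f[...,1]>f[...,2]*1.15)&(f[...,1]>60)).astype(np.uint8)
    g[:,:285]=0;g[:,345:]=0
    for q in cv2.findContours(g,0,2)[0]:
        if cv2.contourArea(q)>60: print(cv2.approxPolyDP(q,1.5,True)[:,0].tolist())
    print((-c['R'].T@c['t']).round(4),c['R'].round(3).tolist())
    st=telemetry.state();p=np.array(st['eef_pos']);Rr=np.array(st['eef_rot'])
print('proj TCP',proj(B,p),'pinch',proj(B,p-Rr[:,2]*.0187),(B['R']@p+B['t']))
for n,pa,pb in(('hL',(305,108),(301.3,103.8)),('hR',(323,108),(327.5,103.8)),('hm',(314,108),(314.4,103.8)),('fm',(312.5,280),(313.5,323))):
    print(n,tri(A,pa,B,pb))
```

```text
[[301, 86], [299, 205], [308, 205], [312, 187], [312, 177], [310, 176], [313, 173], [314, 96], [310, 86]]
[ 0.3357 -0.1984  0.4458] [[0.868, -0.02, 0.497], [-0.146, -0.965, 0.216], [0.475, -0.26, -0.841]]
[[322, 108], [306, 109], [303, 270], [305, 280], [319, 280], [324, 122]]
[ 0.3884 -0.1707  0.3363] [[0.869, -0.025, 0.495], [-0.151, -0.965, 0.216], [0.472, -0.263, -0.842]]
[[310, 304], [308, 321], [318, 322], [317, 304]]
[[305, 104], [302, 106], [301, 219], [308, 224], [313, 223], [319, 226], [324, 225], [327, 106], [326, 104]]
[ 0.4206 -0.1708  0.2792] [[0.868, -0.026, 0.497], [-0.154, -0.964, 0.218], [0.473, -0.265, -0.84]]
proj TCP [315.38121095 217.01356516] pinch [315.57074692 227.55421765] [0.0012535  0.01590123 0.19184654]
hL (array([ 0.49065705, -0.16568945,  0.14455932]), np.float64(8.690560033959728e-05))
hR (array([ 0.49637389, -0.16630413,  0.16014264]), np.float64(7.8101959209028e-05))
hm (array([ 0.49203247, -0.16609242,  0.15532469]), np.float64(0.00011845244448930441))
fm (array([ 0.51583928, -0.33685737,  0.10306152]), np.float64(0.0010401447007805256))
```

Run:
```python
from h import *
S=ld('s3');B=ld('w3');A=ld('w2')
st=telemetry.state();p=np.array(st['eef_pos']);R=np.array(st['eef_rot'])
print(proj(S,p),proj(S,p-R[:,2]*.04))
f=S['frame'].copy()
b=cv2.resize(f[145:205,320:400],None,fx=5,fy=5,interpolation=cv2.INTER_CUBIC)
for q,col in((p,(255,0,0)),(p-R[:,2]*.0335,(255,255,0)),(p-R[:,2]*.0935,(0,255,255))):
    u=proj(S,q);cv2.circle(b,(int((u[0]-320+.5)*5),int((u[1]-145+.5)*5)),3,col,-1)
w=cv2.resize(B['frame'][180:340,240:390],None,fx=2.5,fy=2.5,interpolation=cv2.INTER_CUBIC)
im=np.hstack([cv2.copyMakeBorder(b,0,100,0,0,0),w]);cv2.imwrite('pics/m4.png',im[:,:,::-1]);print(im.shape)
```

```text
[348.70280316 185.8863249 ] [354.76390509 177.08276084]
(400, 775, 3)
```

View pics/m4.png

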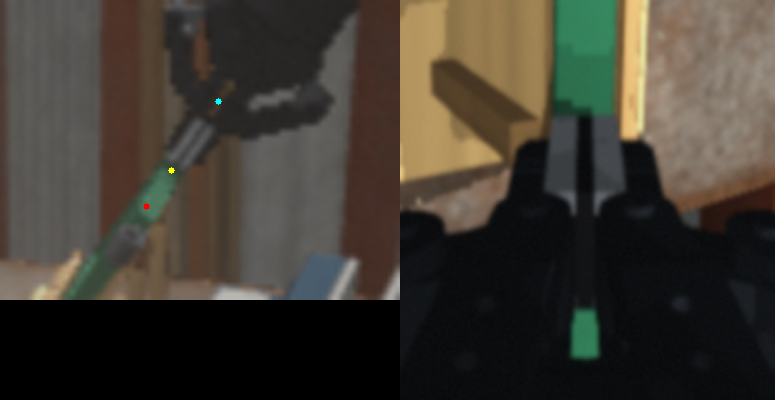

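The pictures show the shut fingers just above the door's top edge. The real tips lie about 33 mm behind the reported TCP. I open, go 32 mm deeper along the slope and close again.

```bash
python3 -m creep '[[6,[0,0,0],[0,0,0]],[6,[0,0,0],[0,0,0]],[6,[0,0,0],[0,0,0]],[6,[0,0,0],[0,0,0]],[6,[0,0,0],[0,0,0]],[6,[0,0,0],[0,0,0]]]'
python3 -m creep '[[6,[0.5,0,-0.9],[0,0,0]],[6,[0.5,0,-0.9],[0,0,0]],[6,[0.6,0,-1.0],[0,0,0]],[6,[0,0,0],[0,0,0]],[0,[0,0,0],[0,0,0]],[0,[0,0,0],[0,0,0]],[0,[0,0,0],[0,0,0]],[0,[0,0,0],[0,0,0]],[0,[0,0,0],[0,0,0]],[0,[0,0,0],[0,0,0]]]'
```

```text
time: 3.93
eef_pos: [0.51, -0.237, 0.122]
eef_rot: [[0.026, 0.867, 0.497], [1.0, -0.027, -0.005], [0.009, 0.497, -0.868]]
wrist_force: [-0.4, -0.0, 0.6]
opening: 0.704
gripper_force: 0.0
time: 4.77
eef_pos: [0.5266, -0.2373, 0.0949]
eef_rot: [[0.027, 0.866, 0.499], [1.0, -0.027, -0.006], [0.009, 0.499, -0.867]]
wrist_force: [3.6, 2.5, 3.1]
opening: 0.151
gripper_force: 58.7
```

```bash
python3 -m creep '[[0,[-0.5,0,0.87],[0,0,0]],[0,[-1,0,1.73],[0,0,0]],[0,[-1,0,1.73],[0,0,0]],[0,[-1,0,1.73],[0,0,0]],[0,[-1,0,1.73],[0,0,0]],[0,[-1,0,1.73],[0,0,0]],[0,[-1,0,1.73],[0,0,0]],[0,[-1,0,1.73],[0,0,0]],[0,[0,0,1],[0,0,0]],[0,[0,0,1],[0,0,0]],[0,[0,0,0],[0,0,0]]]'
python3 -m creep '[[0,[0,0,0.5],[0,0.05,0]],[0,[0,0,0.5],[0,0.08,0]],[0,[0,0,0.5],[0,0.1,0]],[0,[0,0,0],[0,0.1,0]],[0,[0,0,0],[0,0.1,0]],[0,[0,0,0],[0,0.06,0]],[0,[0,0,0],[0,0.032,0]],[0,[0,0,0],[0,0,0]],[0,[0,0,0],[0,0,0]]]'
```

```text
time: 5.68
eef_pos: [0.4506, -0.2374, 0.2449]
eef_rot: [[0.026, 0.867, 0.497], [1.0, -0.026, -0.007], [0.007, 0.497, -0.868]]
wrist_force: [-0.7, 0.2, -2.9]
opening: 0.152
gripper_force: 59.2
time: 6.43
eef_pos: [0.4509, -0.2367, 0.2575]
eef_rot: [[0.026, 1.0, -0.003], [1.0, -0.026, -0.003], [-0.004, -0.003, -1.0]]
wrist_force: [0.6, -0.1, -3.6]
opening: 0.151
gripper_force: 59.3
```

```bash
python3 -m creep '[[0,[0,1,0],[0,0,-0.06]],[0,[0,2.5,0],[0,0,-0.12]],[0,[0,3,0],[0,0,-0.12]],[0,[0,3,0],[0,0,-0.12]],[0,[0,3,0],[0,0,-0.12]],[0,[0,3,0],[0,0,-0.12]],[0,[0,3,0],[0,0,-0.12]],[0,[0,3,0],[0,0,-0.12]],[0,[0,3,0],[0,0,-0.12]],[0,[0,3,0],[0,0,-0.12]],[0,[0,3,0],[0,0,-0.12]],[0,[0,2.5,0],[0,0,-0.12]]]'
python3 -m creep '[[0,[-1,0,-2],[0,0,-0.12]],[0,[-1,0,-2],[0,0,-0.06]],[0,[0,0,-2],[0,0,0]],[0,[0,0,-2],[0,0,0]],[0,[0,0,-2],[0,0,0]],[0,[0,0,-1],[0,0,0]],[0,[0,0,0],[0,0,0]],[0,[0,0,0],[0,0,0]]]'
python3 - <<'E'
from h import *
a=snap('wrist','w5.png')['frame'];b=snap('side','s5.png')['frame']; snap('top','t5.png')
im=np.hstack([a[0:300,160:480],cv2.copyMakeBorder(cv2.resize(b[160:270,240:390],None,fx=3.2,fy=2.72),0,0,0,0,0)[:300]]);cv2.imwrite('pics/m5.png',im[:,:,::-1]);print(im.shape)
print(telemetry.state()['qpos'])
E
```

```text
time: 7.43
eef_pos: [0.4501, 0.0928, 0.2586]
eef_rot: [[0.986, 0.164, -0.005], [0.164, -0.986, 0.002], [-0.004, -0.003, -1.0]]
wrist_force: [0.0, -0.9, -3.6]
opening: 0.158
gripper_force: 59.3
time: 8.1
eef_pos: [0.4306, 0.0911, 0.1489]
eef_rot: [[1.0, -0.01, -0.005], [-0.01, -1.0, 0.002], [-0.005, -0.002, -1.0]]
wrist_force: [-0.1, 0.1, -3.5]
opening: 0.151
gripper_force: 59.1Traceback (most recent call last):
  File "<stdin>", line 3, in <module>
    return _nx.concatenate(arrs, 1, dtype=dtype, casting=casting)
           ~~~~~~~~~~~~~~~^^^^^^^^^^^^^^^^^^^^^^^^^^^^^^^^^^^^^^^
ValueError: all the input array dimensions except for the concatenation axis must match exactly, but along dimension 0, the array at index 0 has size 300 and the array at index 1 has size 299
```

Run:
```python
from h import *
a=ld('w5')['frame'];b=snap('side','s5.png')['frame']
w=cv2.resize(a[0:240,210:410],None,fx=2.5,fy=2.5,interpolation=cv2.INTER_CUBIC)
s=cv2.resize(b[160:280,250:350],(300,360),interpolation=cv2.INTER_CUBIC)
cv2.imwrite('pics/m5.png',np.hstack([w,cv2.copyMakeBorder(s,0,240,0,0,0)])[:,:,::-1])
print(telemetry.state()['qpos'])
```

```text
[-3.58354838 13.33248673 94.62949913  0.10723835 72.21633082 86.9268148 ]
```

View pics/m5.png

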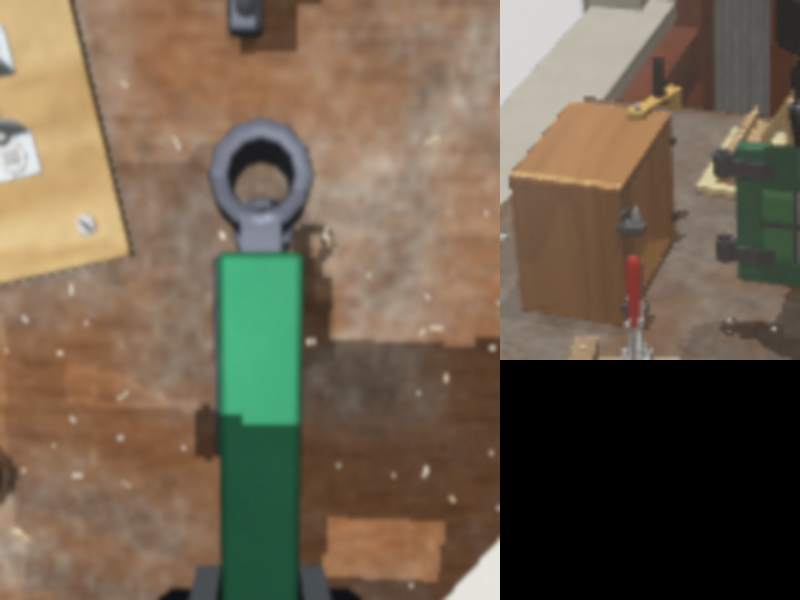

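The wrist crop (2.5x, offset 210,0) shows the upper knuckle's mouth at (262,170), full frame (314.8,68). A hinge bracket is just coming in at the top, at (246,20). I lower to about 35 mm above the seats and advance 50 mm so the pins come into view.

```bash
python3 -m creep '[[0,[0,0,-1],[0,0,0]],[0,[0,0,-1],[0,0,0]],[0,[0,0,-0.8],[0,0,0]],[0,[1,0,0],[0,0,0]],[0,[1.2,0,0],[0,0,0]],[0,[1.2,0,0],[0,0,0]],[0,[1.2,0,0],[0,0,0]],[0,[0.6,0,0],[0,0,0]],[0,[0,0,0],[0,0,0]],[0,[0,0,0],[0,0,0]]]'
python3 - <<'E'
from h import *
B=ld('w5'); e=np.array([.4306,.0911])
for z in(.201,.203,.205):
    k=onz(B,314.8-.0,68,z); print('knuckle rel TCP',z,k[:2]-e)
c=snap('wrist','w6.png'); T=snap('top','t6.png'); S=snap('side','s6.png')
w=cv2.resize(c['frame'][0:110,265:365],None,fx=5,fy=5,interpolation=cv2.INTER_CUBIC)
s=cv2.resize(S['frame'][190:270,265:325],(300,400),interpolation=cv2.INTER_CUBIC)
cv2.imwrite('pics/m6.png',np.hstack([w,cv2.copyMakeBorder(s,0,150,0,0,0)])[:,:,::-1])
for z in(.118,.136): print(proj(c,[.597,.0935,z]))
E
```

```text
time: 9.13
eef_pos: [0.4831, 0.0913, 0.1208]
eef_rot: [[1.0, -0.009, -0.005], [-0.009, -1.0, 0.002], [-0.005, -0.002, -1.0]]
wrist_force: [-0.6, 0.8, -3.9]
opening: 0.153
gripper_force: 59.2
knuckle rel TCP 0.201 [ 0.08432953 -0.00190938]
knuckle rel TCP 0.203 [ 0.08404387 -0.00190147]
knuckle rel TCP 0.205 [ 0.08375821 -0.00189355]
[307.16256812  26.74722386]
[306.36793563  16.39951369]
```

View pics/m6.png

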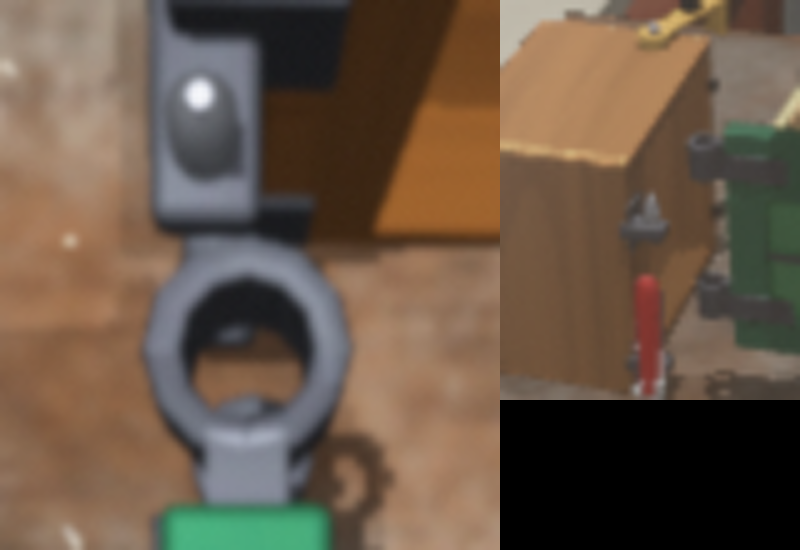

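The crop (5x, offset 265,0) shows:
- the upper bracket's top face with front edge corners (163,212) and (258,218);
- the pin's base front at about (208,182) and its tip at about (200,93);
- the knuckle ring's outer edge spanning columns 146–350, with inner mouth centre at about (247,346).

Run:
```python
from h import *
c=ld('w6'); f=lambda x,y:(265+(x+.5)/5-.5,(y+.5)/5-.5)
for n,p,z in(('fL',(163,214),.118),('fR',(258,219),.118),('basefront',(208,182),.118),('tip',(200,93),.136),('tip',(200,93),.134)): print(n,onz(c,*f(*p),z)[:2].round(4))
for z in(.173,.175): print('ring',onz(c,*f(248,343),z)[:2].round(4),onz(c,*f(146,343),z)[:2].round(4),onz(c,*f(350,343),z)[:2].round(4))
# ring outer ellipse check: through-hole bottom of low knuckle
E=np.array([.4831,.0913]);print('pred knuckle',E+[.0838,-.0019])
e=telemetry.state();print(e['eef_pos'],e['time'])
```

```text
fL [0.589  0.0994]
fR [0.5884 0.0884]
basefront [0.5923 0.0941]
tip [0.5962 0.0944]
tip [0.5968 0.0945]
ring [0.5673 0.0898] [0.5674 0.0982] [0.5672 0.0814]
ring [0.567  0.0898] [0.5671 0.0981] [0.5669 0.0815]
pred knuckle [0.5669 0.0894]
[0.48257189 0.09136886 0.12094119] 9.2833
```

```bash
python3 -m creep '[[0,[0,0.22,0],[0,-0.01,0]],[0,[0.5,0.22,0],[0,0,0]],[0,[0.5,0,0],[0,0,0]],[0,[0.5,0,0],[0,0,0]],[0,[0.5,0,0],[0,0,0]],[0,[0.5,0,0],[0,0,0]],[0,[0.5,0,0],[0,0,0]],[0,[0,0,-0.5],[0,0,0]],[0,[0,0,-0.5],[0,0,0]],[0,[0,0,0],[0,0,0]],[0,[0,0,0],[0,0,0]]]'
python3 - <<'E'
from h import *
c=snap('wrist','w7.png'); snap('side','s7.png')
e=np.array(telemetry.state()['eef_pos']); print(e)
k=e[:2]+[.0845-.0005,-.0016]
print('ring pred px',proj(c,[*k,e[2]+.054]),'pin tip px',proj(c,[.5965,.0942,.136]))
f=c['frame'][...].astype(int).mean(2).astype(int)
for r in range(54,86,2): print(r,f[r,290:340:2].tolist())
E
```

```text
time: 10.2
eef_pos: [0.5125, 0.0957, 0.1103]
eef_rot: [[1.0, -0.009, 0.004], [-0.009, -1.0, 0.002], [0.004, -0.002, -1.0]]
wrist_force: [0.4, 0.4, -3.2]
opening: 0.152
gripper_force: 59.2
[0.5129345  0.09574993 0.11086255]
ring pred px [314.3084482   65.74416017] pin tip px [314.13639394  76.50203201]
54 [153, 146, 129, 121, 115, 112, 121, 132, 137, 137, 131, 123, 114, 125, 138, 146, 149, 139, 122, 100, 97, 98, 98, 98, 98]
56 [154, 146, 134, 124, 117, 123, 132, 137, 125, 95, 75, 55, 44, 57, 76, 103, 134, 148, 137, 121, 112, 96, 89, 90, 91]
58 [147, 135, 131, 118, 123, 130, 137, 124, 78, 36, 30, 29, 29, 29, 30, 40, 84, 133, 147, 135, 118, 76, 35, 33, 35]
60 [133, 127, 124, 114, 128, 135, 123, 80, 38, 28, 29, 28, 29, 29, 28, 29, 38, 86, 135, 146, 129, 96, 34, 27, 28]
62 [130, 127, 117, 117, 130, 132, 87, 37, 29, 30, 30, 29, 29, 28, 28, 28, 30, 39, 102, 145, 134, 108, 47, 27, 28]
64 [131, 129, 110, 123, 132, 126, 66, 30, 29, 31, 36, 48, 60, 38, 30, 30, 31, 29, 78, 140, 141, 117, 61, 28, 29]
66 [127, 123, 112, 128, 133, 117, 52, 29, 33, 69, 104, 123, 124, 65, 49, 41, 32, 29, 57, 128, 144
[... 366 characters left out ...]
74 [111, 105, 94, 125, 134, 124, 68, 77, 82, 77, 95, 168, 194, 138, 98, 94, 99, 68, 73, 131, 136, 116, 62, 36, 36]
76 [108, 102, 90, 117, 134, 129, 89, 75, 65, 74, 118, 239, 248, 192, 103, 88, 102, 74, 95, 136, 134, 107, 48, 36, 36]
78 [105, 101, 94, 106, 132, 131, 112, 80, 62, 69, 100, 227, 240, 166, 93, 75, 92, 91, 124, 136, 130, 95, 40, 36, 36]
80 [103, 100, 99, 90, 114, 121, 117, 101, 72, 64, 71, 122, 144, 104, 84, 70, 87, 113, 129, 126, 115, 71, 41, 40, 42]
82 [100, 102, 103, 85, 85, 114, 119, 113, 101, 81, 73, 88, 91, 84, 83, 84, 104, 119, 117, 105, 75, 52, 55, 63, 63]
84 [99, 103, 106, 102, 63, 87, 115, 119, 120, 117, 111, 104, 99, 104, 111, 116, 118, 117, 106, 75, 41, 51, 59, 72, 83]
```

Run:
```python
from h import *
c=ld('w7'); 
for dz in(.046,.054): print('ring',onz(c,314,69.4,.1109+dz)[:2].round(4),'D/mm per px',)
for z in(.134,.136): print('tip',onz(c,313.3,76.3,z)[:2].round(4))
print((-c['R'].T@c['t']).round(4), c['R'].round(3).tolist())
S=ld('s7')
for p in([.5965,.0942,.046],[.5965,.0942,.028],[.5965,.0942,.136],[.5965,.0942,.053],[.5965,.0942,.143],[.5965,.0942,.165]): print(proj(S,p).round(1))
```

```text
ring [0.5967 0.0943] D/mm per px
ring [0.5956 0.0943] D/mm per px
tip [0.5969 0.0946]
tip [0.5966 0.0946]
[0.5769 0.0945 0.291 ] [[-0.009, -1.0, -0.001], [-0.966, 0.008, 0.257], [-0.257, 0.004, -0.966]]
[295.8 255.9]
[296.1 261.1]
[294.5 228.9]
[295.7 253.9]
[294.4 226.7]
[294.1 219.8]
```

Knuckle and pin agree to within 1 mm. I trim slightly and lower.

```bash
python3 -m creep '[[0,[0.05,0.03,-0.2],[0,0,0]],[0,[0,0,-0.3],[0,0,0]],[0,[0,0,-0.3],[0,0,0]],[0,[0,0,-0.2],[0,0,0]],[0,[0,0,-0.2],[0,0,0]],[0,[0,0,0],[0,0,0]],[0,[0,0,0],[0,0,0]]]'
```

```text
time: 10.88
eef_pos: [0.5135, 0.096, 0.0987]
eef_rot: [[1.0, -0.009, 0.005], [-0.009, -1.0, 0.002], [0.005, -0.002, -1.0]]
wrist_force: [-0.7, 0.2, -3.0]
opening: 0.149
gripper_force: 59.2
```

```bash
python3 -m creep '[[0,[0,0,-0.2],[0,0,0]],[0,[0,0,-0.2],[0,0,0]],[0,[0,0,-0.2],[0,0,0]],[0,[0,0,-0.1],[0,0,0]],[0,[0,0,0],[0,0,0]],[0,[0,0,0],[0,0,0]]]'
```

```text
time: 11.38
eef_pos: [0.5135, 0.0961, 0.0918]
eef_rot: [[1.0, -0.009, 0.005], [-0.009, -1.0, 0.002], [0.005, -0.002, -1.0]]
wrist_force: [-0.0, 0.9, -3.2]
opening: 0.149
gripper_force: 59.2
```

```bash
python3 -m creep '[[0,[0,0,-0.1],[0,0,0]],[0,[0,0,-0.1],[0,0,0]],[0,[0,0,-0.1],[0,0,0]],[0,[0,0,0],[0,0,0]],[0,[0,0,0],[0,0,0]]]'
```

```text
time: 11.8
eef_pos: [0.5135, 0.096, 0.0888]
eef_rot: [[1.0, -0.009, 0.005], [-0.009, -1.0, 0.002], [0.005, -0.002, -1.0]]
wrist_force: [0.4, -0.8, -3.3]
opening: 0.15
gripper_force: 59.2
```

```bash
python3 -m creep '[[0,[0,0,-0.1],[0,0,0]],[0,[0,0,-0.1],[0,0,0]],[0,[0,0,-0.1],[0,0,0]],[0,[0,0,0],[0,0,0]],[0,[0,0,0],[0,0,0]]]'
```

```text
time: 12.22
eef_pos: [0.5136, 0.0961, 0.0868]
eef_rot: [[1.0, -0.009, 0.006], [-0.009, -1.0, 0.002], [0.006, -0.002, -1.0]]
wrist_force: [-4.6, 0.6, 5.8]
opening: 0.147
gripper_force: 60.8
```

Contact comes at z = 0.087, as expected for seated knuckles. I let go.

```bash
python3 -m creep '[[0,[0,0,0.05],[0,0,0]],[0,[0,0,0],[0,0,0]],[3,[0,0,0],[0,0,0]],[4,[0,0,0],[0,0,0]],[4,[0,0,0],[0,0,0]],[4,[0,0,0],[0,0,0]],[4,[0,0,0],[0,0,0]],[4,[0,0,0],[0,0,0]],[4,[0,0,0],[0,0,0]]]'
python3 - <<'E'
from h import *
c=snap('wrist','w8.png'); snap('side','s8.png'); snap('top','t8.png')
f=c['frame'].astype(int); g=((f[...,1]>f[...,0]*1.3)&(f[...,1]>f[...,2]*1.15)&(f[...,1]>45)).astype(np.uint8)
q=max(cv2.findContours(g[:,280:350].copy(),0,2)[0],key=cv2.contourArea);print(cv2.approxPolyDP(q,1.5,True)[:,0].tolist())
h=(f.mean(2)>190)&(np.abs(np.arange(640)-314)<14)[None]; print(np.argwhere(h[40:110]).mean(0)+[40,0])
f=f.mean(2).astype(int)
for r in range(54,90,3): print(r,f[r,290:340:2].tolist())
E
```

```text
time: 12.97
eef_pos: [0.5135, 0.096, 0.0863]
eef_rot: [[1.0, -0.009, 0.005], [-0.009, -1.0, 0.002], [0.005, -0.002, -1.0]]
wrist_force: [-0.1, 1.0, -0.3]
opening: 0.467
gripper_force: 0.0
[[46, 108], [38, 110], [19, 109], [17, 112], [19, 320], [27, 322], [45, 320], [51, 112]]
[ 71.5 314. ]
54 [147, 140, 136, 130, 126, 112, 94, 122, 133, 117, 105, 101, 108, 104, 90, 81, 86, 87, 59, 33, 28, 26, 28, 27, 28]
57 [144, 138, 134, 130, 130, 118, 94, 115, 124, 130, 134, 137, 138, 136, 133, 129, 124, 115, 89, 41, 27, 28, 29, 27, 27]
60 [145, 133, 128, 127, 122, 112, 124, 132, 136, 135, 133, 130, 121, 128, 136, 142, 143, 139, 125, 90, 47, 33, 33, 34, 33]
63 [129, 128, 126, 114, 116, 129, 136, 137, 119, 79, 57, 43, 36, 39, 53, 74, 110, 141, 143, 130, 110, 67, 42, 41, 42]
66 [116, 119, 116, 111, 133, 138, 132, 101, 48, 43, 65, 79, 90, 82, 66, 44, 38, 85, 135, 144, 133, 106, 49, 41, 42]
69 [111, 112, 106, 120, 136, 135, 94, 37, 49, 97, 126, 193, 231, 193, 118, 91, 53, 33, 75, 139, 142, 117, 63, 40, 40]
72 [106, 105, 101, 130, 137, 126, 65, 34, 72, 110, 142, 244, 252, 244, 135, 99, 73, 38, 48, 123, 147, 130, 91, 41, 38]
75 [102, 97, 111, 137, 138, 103, 42, 42, 85, 105, 118, 151, 185, 146, 109, 94, 77, 78, 41, 97, 144, 136, 109, 51, 36]
78 [102, 100, 96, 121, 125, 101, 47, 48, 71, 87, 97, 99, 93, 89, 84, 72, 64, 85, 51, 96, 130, 115, 90, 46, 39]
81 [102, 104, 94, 108, 121, 114, 71, 51, 63, 77, 80, 79, 78, 74, 68, 61, 62, 88, 73, 117, 124, 101, 64, 56, 57]
84 [103, 108, 101, 95, 118, 119, 101, 66, 64, 110, 91, 73, 68, 68, 70, 68, 70, 84, 100, 127, 117, 90, 52, 65, 93]
87 [99, 99, 99, 85, 105, 117, 120, 112, 85, 120, 136, 131, 125, 125, 126, 116, 103, 115, 127, 118, 104, 74, 50, 66, 102]
```

Run:
```python
from h import *
c=ld('w8');S=ld('s8')
for dz in(0,.005,.012): print('edge rows',proj(c,[.597-.013,.0945,.15+dz]).round(1),'ring',proj(c,[.597,.0945,.14+dz]).round(1),'side top corner',proj(S,[.597-.013,.1015,.15+dz]).round(1), 'side bot',proj(S,[.597-.013,.1015,.01+dz]).round(1))
f=S['frame'].astype(int); g=((f[...,1]>f[...,0]*1.3)&(f[...,1]>f[...,2]*1.05)&(f[...,1]>35)).astype(np.uint8);g[:,:290]=0;g[:,375:]=0;g[:200]=0;g[290:]=0
q=max(cv2.findContours(g,0,2)[0],key=cv2.contourArea);print(cv2.approxPolyDP(q,1.5,True)[:,0].tolist())
a=ld('s7');f=a['frame'].astype(int); g=((f[...,1]>f[...,0]*1.3)&(f[...,1]>f[...,2]*1.05)&(f[...,1]>35)).astype(np.uint8);g[:,:290]=0;g[:,375:]=0;g[:200]=0;g[290:]=0
q=max(cv2.findContours(g,0,2)[0],key=cv2.contourArea);print(cv2.approxPolyDP(q,1.5,True)[:,0].tolist())
```

```text
edge rows [314.5 100.4] ring [314.2  68.5] side top corner [297.9 226.4] side bot [299.7 268.3]
edge rows [314.5  99.6] ring [314.2  66.4] side top corner [297.8 224.8] side bot [299.6 266.9]
edge rows [314.5  98.4] ring [314.2  63.1] side top corner [297.8 222.6] side bot [299.6 264.9]
[[308, 241], [308, 248], [316, 250], [316, 243]]
[[309, 233], [308, 241], [316, 242], [316, 234]]
```

The door is released and hanging on its pins, with the pin highlight inside the knuckle bore at (314,71.5). I swing it about 50° with the loosely open fingers, following the arc.

```bash
python3 -m creep '[[4,[0.03,-0.72,0],[0,0,0.087]],[4,[0.1,-0.72,0],[0,0,0.087]],[4,[0.15,-0.71,0],[0,0,0.087]],[4,[0.22,-0.69,0],[0,0,0.087]],[4,[0.28,-0.67,0],[0,0,0.087]],[4,[0.33,-0.64,0],[0,0,0.087]],[4,[0.39,-0.61,0],[0,0,0.087]],[4,[0.44,-0.58,0],[0,0,0.087]],[4,[0.49,-0.53,0],[0,0,0.087]],[4,[0.53,-0.49,0],[0,0,0.087]],[4,[0,0,0],[0,0,0]],[4,[0,0,0],[0,0,0]]]'
python3 - <<'E'
from h import *
c=snap('wrist','w9.png');snap('top','t9.png');snap('side','s9.png')
f=c['frame'].astype(int); g=((f[...,1]>f[...,0]*1.3)&(f[...,1]>f[...,2]*1.15)&(f[...,1]>45)).astype(np.uint8)
g[:,:200]=0;g[:,440:]=0
q=max(cv2.findContours(g,0,2)[0],key=cv2.contourArea)
a=cv2.approxPolyDP(q,2,True)[:,0];print(a.tolist())
for p in a: print(onz(c,*map(float,p),.15)[:2].round(4))
E
```

```text
time: 14.12
eef_pos: [0.5431, 0.0324, 0.0862]
eef_rot: [[0.654, 0.756, 0.002], [0.756, -0.654, 0.005], [0.005, -0.002, -1.0]]
wrist_force: [-1.0, 0.5, 0.5]
opening: 0.469
gripper_force: 0.0
[[298, 110], [285, 318], [310, 323], [330, 114], [326, 111]]
[0.5821 0.087 ]
[0.5143 0.02  ]
[0.5215 0.0101]
[0.5906 0.0776]
[0.5901 0.0795]
```

The door stands at about 45°, still on its pins. I lift out, close the fingers, and come down on the outer side.

```bash
python3 -m creep '[[4,[0,0,1.2],[0,0,0]],[4,[0,0,2],[0,0,0]],[4,[0,0,2],[0,0,0]],[4,[0,0,2],[0,0,0]],[0,[-0.3,0.2,0.5],[0,0,0.1]],[0,[-0.6,0.4,0],[0,0,0.12]],[0,[-0.7,0.4,0],[0,0,0.12]],[0,[-0.7,0.4,0],[0,0,0.12]],[0,[-0.8,0.4,0],[0,0,0.12]],[0,[0,0.2,0],[0,0,0.12]],[0,[0,0,0],[0,0,0]]]'
python3 -m creep '[[0,[0,0,-1.5],[0,0,0]],[0,[0,0,-1.5],[0,0,0]],[0,[0,0,-1.5],[0,0,0]],[0,[0,0,-1.5],[0,0,0]],[0,[0,0,-0.8],[0,0,0]],[0,[0,0,0],[0,0,0]],[0,[0,0,0],[0,0,0]]]'
```

```text
time: 15.18
eef_pos: [0.5116, 0.0531, 0.1635]
eef_rot: [[0.006, 1.0, -0.002], [1.0, -0.006, 0.005], [0.005, -0.002, -1.0]]
wrist_force: [-0.3, 0.1, 0.2]
opening: -0.001
gripper_force: 0.0
time: 15.77
eef_pos: [0.5123, 0.0524, 0.0955]
eef_rot: [[0.012, 1.0, -0.002], [1.0, -0.012, 0.005], [0.005, -0.002, -1.0]]
wrist_force: [0.4, 0.0, -0.2]
opening: 0.002
gripper_force: 0.0
```

```bash
python3 -m creep '[[0,[0.4,-0.3,0],[0,0,0]],[0,[0.6,-0.45,0],[0,0,0]],[0,[0.6,-0.45,0],[0,0,0]],[0,[0.6,-0.45,0],[0,0,0]],[0,[0.6,-0.45,0],[0,0,0]],[0,[0.6,-0.45,0],[0,0,0]],[0,[0.6,-0.45,0],[0,0,0]],[0,[0.6,-0.45,0],[0,0,0]],[0,[0.6,-0.45,0],[0,0,0]],[0,[0.6,-0.45,0],[0,0,0]],[0,[0.5,-0.3,0],[0,0,0]],[0,[0,0,0],[0,0,0]]]'
```

```text
time: 16.77
eef_pos: [0.5758, 0.0053, 0.0951]
eef_rot: [[0.011, 1.0, -0.002], [1.0, -0.011, 0.005], [0.005, -0.002, -1.0]]
wrist_force: [-0.2, -0.2, 0.7]
opening: -0.0
gripper_force: 0.1
```

```bash
python3 -m creep '[[0,[0.3,0,0],[0,0,0]],[0,[0.3,0,0],[0,0,0]],[0,[0.3,0,0],[0,0,0]],[0,[0,0,0],[0,0,0]]]'
```

```text
time: 17.1
eef_pos: [0.5768, 0.0058, 0.0949]
eef_rot: [[0.01, 1.0, -0.02], [1.0, -0.009, 0.004], [0.004, -0.02, -1.0]]
wrist_force: [-33.5, -5.9, 16.9]
opening: 0.0
gripper_force: 17.1
```

The door is against its stop. I back off and check the gap.

```bash
python3 -m creep '[[0,[-0.9,0,0],[0,0,0]],[0,[-1,0,0],[0,0,0]],[0,[-2,0,2],[0,0,0]],[0,[-2,0,3],[0,0,0]],[0,[-3,0,4],[0,0,0]],[0,[-3,0,4],[0,0,0]],[0,[-3,0,0],[0,0,0]],[0,[-3,0,0],[0,0,0]],[0,[0,0,0],[0,0,0]]]'
python3 - <<'E'
from h import *
T=snap('top','t10.png');S=snap('side','s10.png')
f=T['frame'].astype(int); g=((f[...,1]>f[...,0]*1.15)&(f[...,1]>f[...,2]*1.1)&(f[...,1]>35)).astype(np.uint8);g[:,:262]=0;g[:,345:]=0;g[:180]=0;g[225:]=0
for q in cv2.findContours(g,0,2)[0]:
    if cv2.contourArea(q)>5:
        a=cv2.approxPolyDP(q,1,True)[:,0];print(a.tolist())
        for p in a: print(onz(T,*map(float,p),.15)[:2].round(4))
y=((f[...,0]>120)&(f[...,1]>110)&(f[...,2]<100)).astype(np.uint8);y[:,:300]=0;y[:,350:]=0;y[:170]=0;y[205:]=0
for q in cv2.findContours(y,0,2)[0]:
    if cv2.contourArea(q)>5: print('brass',cv2.approxPolyDP(q,1,True)[:,0].tolist())
for u in((.5965,.0942),(.594,-.059)): print(proj(T,[*u,.15]))
E
```

```text
time: 17.85
eef_pos: [0.411, 0.0068, 0.2127]
eef_rot: [[0.01, 1.0, -0.002], [1.0, -0.01, 0.005], [0.005, -0.002, -1.0]]
wrist_force: [0.4, 0.3, 0.2]
opening: 0.0
gripper_force: 0.0
[[282, 197], [282, 201], [293, 202], [294, 203], [291, 205], [298, 207], [320, 208], [310, 206], [310, 204], [326, 206], [328, 202], [327, 200], [294, 198], [288, 196]]
[0.6015 0.0798]
[0.5891 0.0797]
[0.586  0.0459]
[0.5829 0.0428]
[0.5767 0.052 ]
[0.5705 0.0304]
[ 0.5674 -0.037 ]
[ 0.5736 -0.0064]
[ 0.5798 -0.0063]
[ 0.5736 -0.0554]
[ 0.5859 -0.0616]
[ 0.5921 -0.0585]
[0.5984 0.0429]
[0.6046 0.0614]
brass [[335, 191], [337, 193], [342, 193], [342, 190], [339, 188]]
brass [[300, 170], [300, 182], [319, 182], [317, 185], [300, 184], [300, 193], [327, 194], [327, 191], [331, 189], [331, 186], [327, 183], [327, 170]]
[277.31222631 198.61324292]
[327.15355023 199.39669364]
```

Run:
```python
from h import *
T=camera('top');f=T['frame'].astype(int)
for u in (281,284,290,300,310,318,322,325,327): print(u,[(tuple(f[v,u])[0],int(f[v,u][1])) for v in range(193,206)])
for p in((.0761,-.061),(.0,-.061),(-.0633,-.061),(.076,-.055),(-.0633,-.055)):
    y,x=p;c,s=np.cos(-.021),np.sin(-.021);X=[.6635+c*x-s*y,.0161+s*x+c*y,.15]
    print(p,np.round(X,4),proj(T,X).round(1),'outer',proj(T,[X[0]-.014,X[1],.15]).round(1))
```

```text
281 [(np.int64(173), 111), (np.int64(119), 75), (np.int64(61), 45), (np.int64(40), 37), (np.int64(51), 51), (np.int64(74), 76), (np.int64(80), 83), (np.int64(62), 68), (np.int64(47), 51), (np.int64(57), 57), (np.int64(60), 60), (np.int64(53), 52), (np.int64(46), 41)]
284 [(np.int64(173), 111), (np.int64(119), 75), (np.int64(58), 39), (np.int64(38), 49), (np.int64(51), 91), (np.int64(62), 114), (np.int64(66), 122), (np.int64(66), 120), (np.int64(54), 87), (np.int64(34), 47), (np.int64(21), 27), (np.int64(26), 28), (np.int64(42), 37)]
290 [(np.int64(175), 114), (np.int64(129), 82), (np.int64(90), 57), (np.int64(74), 63), (np.int64(71), 100), (np.int64(69), 120), (np.int64(67), 124), (np.int64(60), 116), (np.int64(46), 84), (np.int64(37), 52), (np.int64(28), 33), (np.int64(27), 34), (np.int64(41), 47)]
300 [(np.int64(174), 112), (np.int64(132), 83), (np.int64(101), 62), (np.int64(93), 59), (np.int64(79), 67), (np.int64(68), 101), (np.int64(65), 119), (np.int64(66), 124), (np.int64(62), 118), (np.int64(42), 80), (np.int64(22), 40), (np.int64(21), 29), (np.int64(29), 49)]
310 [(np.int64(1
[... 1020 characters left out ...]
nt64(59), 112), (np.int64(40), 77), (np.int64(21), 41)]
327 [(np.int64(181), 122), (np.int64(167), 115), (np.int64(114), 78), (np.int64(56), 40), (np.int64(36), 27), (np.int64(40), 30), (np.int64(45), 44), (np.int64(52), 73), (np.int64(57), 93), (np.int64(60), 100), (np.int64(63), 98), (np.int64(59), 80), (np.int64(49), 57)]
(0.0761, -0.061) [0.6041 0.0935 0.15  ] [277.6 196.2] outer [277.5 200.7]
(0.0, -0.061) [0.6025 0.0174 0.15  ] [302.3 196.7] outer [302.3 201.2]
(-0.0633, -0.061) [ 0.6012 -0.0459  0.15  ] [322.9 197.1] outer [322.9 201.6]
(0.076, -0.055) [0.6101 0.0932 0.15  ] [277.7 194.2] outer [277.6 198.7]
(-0.0633, -0.055) [ 0.6072 -0.046   0.15  ] [322.9 195.1] outer [322.9 199.7]
```

The door's free edge is about 7 mm ajar. That is in tolerance, but I press it again more gently, nearer the free edge.

```bash
python3 -m creep '[[0,[3,-0.5,-4],[0,0,0]],[0,[3,-1,-4],[0,0,0]],[0,[3,-0.5,-2.9],[0,0,0]],[0,[3,-0.4,-0.9],[0,0,0]],[0,[2,0,0],[0,0,0]],[0,[1.2,0,0],[0,0,0]],[0,[0.4,0,0],[0,0,0]],[0,[0.2,0,0],[0,0,0]],[0,[0,0,0],[0,0,0]]]'
python3 -m creep '[[0,[0.2,0,0],[0,0,0]],[0,[0,0,0],[0,0,0]]]'
python3 -m creep '[[0,[0.2,0,0],[0,0,0]],[0,[0,0,0],[0,0,0]]]'
```

```text
time: 18.75
eef_pos: [0.5623, -0.0152, 0.108]
eef_rot: [[0.01, 1.0, -0.003], [1.0, -0.01, 0.005], [0.005, -0.003, -1.0]]
wrist_force: [-0.4, 0.3, 0.2]
opening: -0.001
gripper_force: 0.0
time: 18.92
eef_pos: [0.5641, -0.0153, 0.1086]
eef_rot: [[0.01, 1.0, -0.002], [1.0, -0.01, 0.005], [0.005, -0.002, -1.0]]
wrist_force: [0.3, -0.4, 0.0]
opening: 0.003
gripper_force: 0.0
time: 19.08
eef_pos: [0.5663, -0.0154, 0.1087]
eef_rot: [[0.01, 1.0, -0.001], [1.0, -0.01, 0.005], [0.005, -0.001, -1.0]]
wrist_force: [0.3, -0.4, -0.0]
opening: -0.006
gripper_force: 0.0
```

```bash
python3 -m creep '[[0,[0,0,-1],[0,0,0]],[0,[0,0,-0.4],[0,0,0]],[0,[0.2,0,0],[0,0,0]],[0,[0.2,0,0],[0,0,0]],[0,[0.1,0,0],[0,0,0]],[0,[0,0,0],[0,0,0]]]'
python3 -m creep '[[0,[0.2,0,0],[0,0,0]],[0,[0,0,0],[0,0,0]]]'
python3 -m creep '[[0,[0.2,0,0],[0,0,0]],[0,[0,0,0],[0,0,0]]]'
python3 -m creep '[[0,[0.2,0,0],[0,0,0]],[0,[0,0,0],[0,0,0]]]'
```

```text
time: 19.58
eef_pos: [0.5716, -0.0154, 0.0945]
eef_rot: [[0.01, 1.0, -0.002], [1.0, -0.01, 0.005], [0.005, -0.002, -1.0]]
wrist_force: [-0.5, 0.2, -0.0]
opening: -0.001
gripper_force: 0.1
time: 19.75
eef_pos: [0.5736, -0.0154, 0.0945]
eef_rot: [[0.01, 1.0, -0.001], [1.0, -0.01, 0.005], [0.005, -0.001, -1.0]]
wrist_force: [-0.6, 0.5, 0.2]
opening: 0.004
gripper_force: 0.0
time: 19.92
eef_pos: [0.5756, -0.0154, 0.0944]
eef_rot: [[0.01, 1.0, -0.002], [1.0, -0.01, 0.005], [0.005, -0.002, -1.0]]
wrist_force: [-1.8, -0.1, -0.1]
opening: -0.001
gripper_force: 0.1
time: 20.08
eef_pos: [0.5759, -0.0153, 0.0943]
eef_rot: [[0.01, 1.0, -0.006], [1.0, -0.01, 0.005], [0.005, -0.006, -1.0]]
wrist_force: [-8.3, -0.5, 3.8]
opening: -0.002
gripper_force: 3.6
```

Run:
```python
from h import *
c=snap('wrist','w11.png');f=c['frame'].astype(int)
# door top edge seen in wrist: expected corners when shut vs 7mm ajar
for own in((-.061,.055),(-.061,.02),(-.075,.055),(-.075,.02),(-.055,.055),(-.055,.02)):
    x,y=own;s=-.021;X=[.6635+x-s*y,.0161+s*x+y,.155 if x==-.055 else .15];print(own,proj(c,X).round(1))
g=((f[...,1]>f[...,0]*1.3)&(f[...,1]>f[...,2]*1.15)&(f[...,1]>45)).astype(np.uint8)
for q in cv2.findContours(g,0,2)[0]:
    if cv2.contourArea(q)>150: print(cv2.contourArea(q),cv2.approxPolyDP(q,2,True)[:,0].tolist())
for r in(90,110,130,150,170): print(r,[f'{a}/{b}' for a,b,_ in f[r,300:380:4]])
```

```text
(-0.061, 0.055) [381.6  56.2]
(-0.061, 0.02) [375.7 144.8]
(-0.075, 0.055) [346.5  55.8]
(-0.075, 0.02) [343.2 144.4]
(-0.055, 0.055) [400.2  53.7]
(-0.055, 0.02) [392.7 146.1]
814.5 [[332, 70], [326, 211], [328, 233], [331, 234], [336, 228], [333, 229], [333, 223], [336, 225], [331, 215], [331, 178], [334, 173], [332, 141], [340, 139], [339, 129], [336, 132], [336, 100], [332, 89]]
7033.0 [[350, 39], [345, 55], [344, 115], [341, 129], [343, 144], [340, 149], [339, 147], [340, 152], [342, 151], [342, 161], [337, 161], [337, 152], [336, 168], [337, 175], [337, 164], [339, 161], [342, 164], [340, 236], [344, 255], [353, 269], [366, 272], [382, 48], [378, 39]]
90 ['171/135', '163/125', '158/117', '162/123', '166/128', '170/130', '160/123', '90/86', '32/54', '21/41', '77/81', '28/48', '63/153', '87/203', '86/201', '85/198', '81/194', '80/191', '79/188', '75/182']
110 ['168/135', '175/139', '175/142', '167/130', '158/121', '154/114', '184/141', '68/66', '47/105', '30/60', '93/97', '23/48', '72/172', '86/199', '83/195', '82/195', '80/191', '79/189', '79/188', '72/161']
130 ['160/126', '163/130', '160/122', '164/128', '159/125', '172/132', '178/143', '43/70', '51/119', '35/59', '23/45', '28/62', '80/187', '85/200', '83/196', '83/194', '82/191', '79/188', '79/187', '97/118']
150 ['167/151', '165/146', '158/140', '156/137', '146/125', '139/116', '149/122', '42/85', '42/95', '36/51', '20/45', '34/82', '80/189', '81/194', '81/191', '80/188', '79/185', '78/185', '75/179', '132/89']
170 ['86/75', '88/76', '94/83', '93/83', '91/80', '93/83', '92/81', '31/65', '45/94', '34/52', '20/45', '47/112', '81/194', '81/190', '81/189', '79/185', '78/184', '78/183', '73/162', '142/89']
```

While pressed, the door's top edge matches the shut line. I retreat slowly and recheck.

```bash
python3 -m creep '[[0,[-0.2,0,0],[0,0,0]],[0,[-0.2,0,0],[0,0,0]],[0,[-0.2,0,0],[0,0,0]],[0,[-0.4,0,0],[0,0,0]],[0,[-0.5,0,0],[0,0,0]]]'
python3 - <<'E'
from h import *
c=snap('wrist','w12.png');f=c['frame'].astype(int)
def rear(y):
    # scan along x on plane z=.15, find green->nongreen
    xs=np.arange(.57,.625,.0005);o=[]
    for x in xs:
        u,v=proj(c,[x,y,.15]).round().astype(int); r,g,b=f[v,u]; o.append(g>120 and g>r*1.6)
    k=xs[np.array(o)]; return (k.min(),k.max()) if len(k) else None
for y in np.arange(-.04,.08,.015): print(round(y,3),rear(y))
E
```

```text
time: 20.55
eef_pos: [0.5621, -0.0153, 0.0943]
eef_rot: [[0.01, 1.0, -0.002], [1.0, -0.01, 0.005], [0.005, -0.002, -1.0]]
wrist_force: [-0.2, -0.6, -0.0]
opening: -0.002
gripper_force: 0.0
-0.04 None
-0.025 None
-0.01 None
0.005 None
0.02 (np.float64(0.5919999999999975), np.float64(0.5994999999999967))
0.035 (np.float64(0.5884999999999979), np.float64(0.6004999999999966))
0.05 (np.float64(0.5889999999999979), np.float64(0.6009999999999965))
0.065 (np.float64(0.5894999999999978), np.float64(0.6019999999999964))
```

Door shut. Now the catch: knob at about (0.6275,-0.079), pivot (0.638,-0.045). I rise, turn the closed fingers 35°, and come down behind the knob.

```bash
python3 -m creep '[[0,[-1.5,0,0],[0,0,0]],[0,[0,0,3],[0,0,0]],[0,[0,0,3],[0,0,0]],[0,[0,0,3],[0,0,0]],[0,[0,0,3],[0,0,0]],[0,[0,0,0.6],[0,0,0]],[0,[0,0,0],[0,0,0]]]'
python3 -m creep '[[0,[1.4,-1.3,0],[0,0,0.1]],[0,[1.6,-1.5,0],[0,0,0.1]],[0,[1.6,-1.5,0],[0,0,0.1]],[0,[1.6,-1.5,0],[0,0,0.1]],[0,[1.6,-1.5,0],[0,0,0.1]],[0,[1.6,-1.5,0],[0,0,0.11]],[0,[0,0,0],[0,0,0]],[0,[0,0,0],[0,0,0]]]'
```

```text
time: 21.18
eef_pos: [0.5479, -0.0155, 0.2225]
eef_rot: [[0.01, 1.0, 0.003], [1.0, -0.01, 0.004], [0.004, 0.003, -1.0]]
wrist_force: [-1.2, -0.1, -0.3]
opening: 0.006
gripper_force: 0.0
time: 21.85
eef_pos: [0.6409, -0.1037, 0.2179]
eef_rot: [[-0.562, 0.827, -0.008], [0.827, 0.563, 0.004], [0.008, -0.004, -1.0]]
wrist_force: [-0.2, 0.5, -0.3]
opening: -0.002
gripper_force: 0.0
```

```bash
python3 -m creep '[[0,[0,0,-1.5],[0,0,0]],[0,[0,0,-2],[0,0,0]],[0,[0,0,-2],[0,0,0]],[0,[0,0,-1.9],[0,0,0]],[0,[0,0,0],[0,0,0]],[0,[0,0,0],[0,0,0]]]'
python3 -m creep '[[0,[-0.3,0.4,0],[0,0,0]],[0,[-0.3,0.42,0],[0,0,0]],[0,[-0.3,0.42,0],[0,0,0]],[0,[-0.3,0.42,0],[0,0,0]],[0,[-0.3,0.42,0],[0,0,0]],[0,[-0.3,0.42,0],[0,0,0]],[0,[0,0,0],[0,0,0]]]'
python3 -m creep '[[0,[-0.3,0.42,0],[0,0,0]],[0,[-0.3,0.42,0],[0,0,0]],[0,[-0.3,0.42,0],[0,0,0]],[0,[-0.3,0.42,0],[0,0,0]],[0,[-0.3,0.42,0],[0,0,0]],[0,[0,0,0],[0,0,0]]]'
```

```text
time: 22.35
eef_pos: [0.6404, -0.1025, 0.1459]
eef_rot: [[-0.564, 0.826, -0.007], [0.826, 0.564, 0.004], [0.007, -0.003, -1.0]]
wrist_force: [-0.2, -0.1, 1.1]
opening: 0.002
gripper_force: 0.0
time: 22.93
eef_pos: [0.6228, -0.0772, 0.1469]
eef_rot: [[-0.565, 0.825, -0.004], [0.825, 0.565, 0.003], [0.005, -0.001, -1.0]]
wrist_force: [-0.2, 0.3, 0.5]
opening: 0.004
gripper_force: 0.0
time: 23.43
eef_pos: [0.6099, -0.0589, 0.1466]
eef_rot: [[-0.564, 0.826, 0.001], [0.826, 0.564, -0.001], [-0.002, -0.0, -1.0]]
wrist_force: [9.5, -8.5, -3.7]
opening: 0.002
gripper_force: 6.6
```

Stop reached with about 13 N. I back off, rise and check the catch angle.

```bash
python3 -m creep '[[0,[0.6,-0.8,0],[0,0,0]],[0,[1,-1.4,0],[0,0,0]],[0,[0.6,-0.8,1],[0,0,0]],[0,[0,0,3],[0,0,0]],[0,[0,0,3],[0,0,0]],[0,[0,0,3],[0,0,0]],[0,[-1,-3,2],[0,0,0]],[0,[-3,-3,0],[0,0,0]],[0,[-3,-3,0],[0,0,0]],[0,[-3,-3,0],[0,0,0]],[0,[-3,-3,0],[0,0,0]],[0,[0,0,0],[0,0,0]]]'
python3 - <<'E'
from h import *
T=snap('top','t13.png');S=snap('side','s13.png');f=T['frame'].astype(int)
y=((f[...,0]>150)&(f[...,1]>f[...,0]*.8)&(f[...,2]<f[...,0]*.75)).astype(np.uint8);y[:,:300]=0;y[:,350:]=0;y[:170]=0;y[215:]=0
for q in cv2.findContours(y,0,2)[0]:
    if cv2.contourArea(q)>2: print('brass',cv2.boundingRect(q),cv2.approxPolyDP(q,1,True)[:,0].tolist())
for r in range(182,210,2): print(r,[f'{a}/{b}' for a,b,_ in f[r,312:336:2]])
piv=np.array([.6384,-.0447])
for th in(0,.15,.3,.6):
    d=np.array([-np.cos(th),-np.sin(th)]); 
    print(th,[proj(T,[*(piv+d*r),z]).round(1).tolist() for r,z in((0,.167),(.036,.205),(.05,.165))])
for u in(284,300,310,325): print(u,[int(f[v,u][1]) for v in range(193,206)])
E
```

```text
time: 24.43
eef_pos: [0.4983, -0.239, 0.2665]
eef_rot: [[-0.56, 0.829, -0.007], [0.829, 0.56, 0.003], [0.006, -0.004, -1.0]]
wrist_force: [-0.1, -0.7, 0.9]
opening: -0.0
gripper_force: 0.0
brass (321, 199, 4, 6) [[321, 199], [321, 204], [323, 204], [324, 200]]
brass (320, 182, 6, 11) [[324, 182], [320, 183], [321, 192], [324, 191]]
182 ['168/107', '167/107', '168/108', '167/107', '176/134', '194/175', '185/161', '168/118', '143/101', '53/42', '61/49', '98/79']
184 ['170/109', '170/109', '170/108', '170/113', '188/170', '195/189', '192/182', '161/128', '140/102', '54/44', '62/51', '103/87']
186 ['177/114', '178/114', '177/114', '177/115', '181/158', '195/190', '193/183', '165/122', '146/100', '56/47', '64/54', '105/90']
188 ['183/118', '182/117', '181/117', '181/117', '190/153', '205/201', '186/175', '175/117', '149/102', '57/49', '63/54', '105/89']
190 ['183/118', '183/118', '183/118', '183/118', '192/156', '205/202', '182/171', '174/114', '151/103', '61/53', '67/58', '106/91']
192 ['186/121', '186/121', '187/121', '186/121', '179/139', '154/148', '146/133', '176/115', '156/107', '64
[... 722 characters left out ...]
 '81/69', '101/87']
206 ['28/42', '29/41', '30/45', '29/45', '53/50', '97/77', '97/75', '38/37', '57/50', '58/51', '73/63', '99/86']
208 ['83/73', '81/70', '78/67', '83/73', '79/68', '130/99', '117/89', '60/51', '58/51', '80/68', '89/77', '98/85']
0 [[322.5, 184.2], [322.6, 194.2], [322.5, 200.6]]
0.15 [[322.5, 184.2], [324.4, 194.1], [325.0, 200.4]]
0.3 [[322.5, 184.2], [326.2, 193.7], [327.4, 199.9]]
0.6 [[322.5, 184.2], [329.5, 192.1], [331.8, 197.8]]
284 [111, 75, 47, 70, 100, 115, 114, 95, 66, 40, 28, 26, 34]
300 [110, 82, 61, 67, 99, 116, 121, 114, 76, 38, 28, 39, 52]
310 [115, 94, 71, 62, 80, 103, 113, 113, 92, 57, 34, 33, 42]
325 [90, 76, 52, 27, 28, 63, 97, 112, 111, 93, 70, 69, 60]
```

```bash
python3 -c "
from bench import ticket
print(ticket.finish_job())"
```

```text
the job is handed in; nothing more can be done
None
```

I handed the job in at about 24.5 s of the 72 s. The last pictures and force readings show the door seated on both pins and shut to about 2 mm at its free edge, with the catch closed to about 0.03 rad. I planned the moves clear of the jar, bottle and spool but did not re-measure them at the end, and `finish_job` gave no verdict.

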